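Start up the cutting corner: light, extractor, saw

ROBOT

A 6-joint arm with a two-finger parallel gripper is mounted at the origin on the work surface. World frame = base frame: x ahead of the robot, y to its left, z up, the work surface at z = 0. Lengths are in mm, angles in rad, forces in N, time in s.
With the tool pointing down it reaches from about 425 to 1125 mm from the base axis. Payload 14.9 kg.
Tool frame: the origin (TCP) lies on the front face of the gripper's body, between the roots of the fingers; the fingertips stand 78 mm ahead of it and the grasp point (between the pads) lies 60 mm ahead of it; z points along the fingers, y is the direction in which the jaws open and shut (so a half turn about z gives the same grasp; the last joint's range is limited). The gripper opens to 91 mm and grips with 3 to 60 N. Pads are 32 mm wide; open, the fingers measure 118 mm over their backs; the gripper's body (76 mm by 178 mm) begins 60 mm behind the grasp point.
Start: joints at [-0.033, 0.379, 1.734, -0, 1.028, -0.033], TCP at [700.013, -0.006, 292.232] pointing down, gripper open.
Joint ranges: [-2.77, 2.77], [-0.74, 2.19], [0, 2.66], [-1.06, 4.2], [0.31, 2.87], [-3.08, 3.08]. Speed limits (rad/s): [1.89, 1.89, 2.39, 3.14, 3.14, 3.14].

INTERFACE

Orientations are given as a unit quaternion [w, x, y, z].
In Python, from bench import sense, camera, camera_model, job_done, find_in, regions_of, mark_of gives the robot as it stands. The module is installed in compiled form; this text tells all that it offers.
- The arm moves only by the tool step_arm, never from a script. Its argument "motion" is a list of rows, each an object of numbers: "x", "y", "z": the shift along the tool's x, y, z in mm; "ax", "ay", "az": the turn, a rotation vector about the tool's x, y, z in degrees; "grip": the opening, from 0 (shut) to 1 (fully open). In form: [{"x": .., "y": .., "z": .., "ax": .., "ay": .., "az": .., "grip": ..}, ...]. A call has 1 to 5 rows; each row shifts and turns the commanded pose from where the row before left it, along the tool's axes as they then stand; what a row does not reach is not made up. A row lasts 1/12 s, in which the tool goes at most 41.7 mm and 7.16 degrees, less where a joint would pass 70% of its speed; a pose out of reach is approached as far as the arm can. A call is refused whole if a number of a shift passes 41.7 or a number of a turn 7.16, either way. A call with a gripper value outside its range is refused whole. The fingers move at their own pace and stop on an object; the grip force is fixed at half the most. Time passes only in rows, so rows that do not move let the fingers close. It gives the time, the measured TCP pose, the force and the opening at its end, in the units of the state.
- sense(): the state, without advancing time (a new reading comes with each control period).
- camera(name): name is "scene" or "side" or "wrist"; returns the picture (384x512x3 uint8, red, green, blue); there is no depth.
- camera_model(name): a dict with "vfov" (degrees; the focal length in pixels is half the picture's height over the tangent of half this angle, whatever the lens; pixels are square), "cx", "cy" (the principal point, pixels), "rvec" (rotation vector, rad) and "tvec" (3), from world to camera coordinates, as OpenCV has them. Camera axes: x right, y down, z forward; pixel columns grow to the right and rows downward; lengths in mm; the calibration is good to about 2 mm. A picture is of the moment at which its call begins: read the wrist's pose just before it. camera_model takes no time and is no camera call; for the wrist camera it gives the pose at the moment of the call.
- job_done(): hands the job in, once; it reports no verdict.
Trained networks look in the newest picture that a camera, given by its name, has taken for a name from the list of things; names that differ only in an ending like _2 or _b are one class to them, and where a whole thing is asked for, a point or a joint stands for the part that bears it (a point fixed in the world has none). Each returns a list of dicts, best first, with "conf" (0 to 1); they miss things now and then, are a little off and sometimes report something else, mostly with a low value. They report only what shows in the picture. A call takes as long as a camera call. They do not tell look-alikes from the thing itself.
- find_in(camera, thing): "point" ([column, row] as shares, 0 to 1, of the picture: columns of its width, rows of its height, amid what is visible of it).
- regions_of(camera, thing): "pixels" (384x512 bool, what is visible of it) and "point" ([column, row] as shares, 0 to 1, of the picture: columns of its width, rows of its height, amid what is visible of it).
- mark_of(camera, thing): "point" ([column, row] as shares, 0 to 1, of the picture: columns of its width, rows of its height: a listed point, or the origin of a listed thing).
The state is a dict: "t": time; "joints": joint angles; "joint_velocities": joint speeds; "effort": joint torques, N m; "eef_pos": TCP position; "eef_rot": TCP orientation; "wrist_force": force on the tool from outside, world axes, zero at the start; "torque": the same for the moment, N m; "opening": opening from 0.0 (shut) to 1.0 (fully open).
Only numpy, scipy, OpenCV 4.12 (cv2) and the standard library are available. Lean on these libraries where they do the work, as an engineer would, in place of code of your own. Each camera call takes 0.05 s, during which the arm holds its last target. There are 200 camera calls.

TASK

Start up the cutting corner with the three cordless switch boxes on the bench: press the button of the round box (bench light), then the button of the square box (dust extractor), then the long bar button of the oblong box (saw), in that order. Press each with a light fingertip push, never hard, until it is fully in, where it stays by itself. Do not lift, tip or shove the boxes, leave everything else on the bench where it is, and finish with the hand clear.

Things in the scene. Friction and masses are not known exactly. Their poses are not given: they have to be found in the camera images.
- round_switch: loose cordless switch box, grey plastic, about 0.5 kg, stands on the bench: round puck-shaped housing 90 mm across, top face 40 mm above its underside; origin at the centre of its underside, z up. Its black button is in the middle of its top
- round_top (a point): centre of the top of the round box's button (round, 36 mm across); it goes down with the button. Out, it is 60 mm above the box's underside and 20 mm proud of the housing; fully in and let go it is 12 mm proud. The cap is soft: it gives up to 8 mm at about 1.2 N per mm, on top of the button's travel, and springs back when let go
- round_button (a joint): how far that button is pushed in, m: about 0 = out, 0.008 = fully in against its stop. Slides straight down against about 3 N of drag; has no return spring and stays where it is left. Does not count the give of the soft cap: a fingertip bottoms the button after about 11 mm and the cap after 16 mm in all; more than 25 N on a box is too hard
- square_switch: loose cordless switch box, grey plastic, about 0.5 kg, stands on the bench: square housing 96 x 96 mm, top face 50 mm above its underside; origin at the centre of its underside, z up. Its black button is in the middle of its top
- square_top (a point): centre of the top of the square box's button (square, 36 x 36 mm); it goes down with the button. Out, it is 70 mm above the box's underside and 20 mm proud of the housing; fully in and let go it is 12 mm proud. The cap is soft: it gives up to 8 mm at about 1.2 N per mm, on top of the button's travel, and springs back when let go
- square_button (a joint): how far that button is pushed in, m: about 0 = out, 0.008 = fully in against its stop. Slides straight down against about 3 N of drag; has no return spring and stays where it is left. Does not count the give of the soft cap: a fingertip bottoms the button after about 11 mm and the cap after 16 mm in all; more than 25 N on a box is too hard
- long_switch: loose cordless switch box, grey plastic, about 0.5 kg, stands on the bench: oblong housing 74 mm (own x) by 136 mm (own y), top face 45 mm above its underside; origin at the centre of its underside, z up. Its black button is in the middle of its top
- long_top (a point): centre of the top of the long box's button (a bar 30 mm (own x) by 80 mm (own y)); it goes down with the button. Out, it is 65 mm above the box's underside and 20 mm proud of the housing; fully in and let go it is 12 mm proud. The cap is soft: it gives up to 8 mm at about 1.2 N per mm, on top of the button's travel, and springs back when let go
- long_button (a joint): how far that button is pushed in, m: about 0 = out, 0.008 = fully in against its stop. Slides straight down against about 3 N of drag; has no return spring and stays where it is left. Does not count the give of the soft cap: a fingertip bottoms the button after about 11 mm and the cap after 16 mm in all; more than 25 N on a box is too hard
- offcut: timber offcut, 90 x 160 x 45 mm high; loose bystander, origin at the centre of its underside
- jar_screws: clip-top jar, 90 mm wide, 108 mm high; loose bystander, origin at the centre of its underside
- jar_dowels: clip-top jar, 90 mm wide, 108 mm high; loose bystander, origin at the centre of its underside
- canister: clear square canister with white lid, 106 x 106 x 133 mm high; loose bystander, origin at the centre of its underside
- drill: cordless drill standing on its battery, about 120 x 76 mm at the foot, 180 mm long, 212 mm high; loose bystander, origin at the centre of its underside
- bottle: water bottle, 68 mm wide, 200 mm high; loose bystander, origin at the centre of its underside
- tape: tape measure on edge, 90 x 40 x 64 mm high; loose bystander, origin at the centre of its underside
- screwdriver: screwdriver lying flat, 190 mm long; loose bystander
Not all that is in view belongs to the job. What is shaped like the round_switch but blue is not meant.

How it is judged:
By the outcome, as a careful person would: the job done as asked, in the order asked, and still so for the second after the job is handed in, with the robot touching nothing.
It also fails if it takes over 48 s, if anything falls off the work surface, if the arm or the gripper's body presses on something with over 40 N, if the wrist force passes 120 N, or if a joint passes its speed limit or range.

## Working session

There is one attempt and no reset: what is moved stays moved. The work goes in short steps, Python scripts to look and compute and a tool call to move; the robot and the scene stay as the last step left them, time stands still between calls to the robot, and variables do not carry over. Pictures are saved under pics/ and viewed, about 8 in all and at most 12, crops included, and the job is handed in when it is done.

Besides the shell and the picture viewer there is one more tool, called after "Request:" as name([rows], argument=value, ...), one row to a line, values as JSON. step_arm: Moves the arm, as the interface text tells. Its arguments: {"type":"object","properties":{"motion":{"type":"array","items":{"type":"object","properties":{"x":{"type":"number"},"y":{"type":"number"},"z":{"type":"number"},"ax":{"type":"number"},"ay":{"type":"number"},"az":{"type":"number"},"grip":{"type":"number"}}}}},"required":["motion"]}

```bash
mkdir -p pics; cat > h.py <<'E'
import numpy as np, cv2
from bench import *
def ray(name,pt):
    m=camera_model(name); f=192/np.tan(np.radians(m['vfov']/2))
    R=cv2.Rodrigues(np.array(m['rvec'],float))[0]; t=np.array(m['tvec'],float).ravel()
    d=R.T@np.array([(pt[0]*512-m['cx'])/f,(pt[1]*384-m['cy'])/f,1.]); return -R.T@t,d
def onz(name,pt,z):
    o,d=ray(name,pt); return (o+d*(z-o[2])/d[2]).round(1)
def proj(name,P):
    m=camera_model(name); f=192/np.tan(np.radians(m['vfov']/2))
    K=np.array([[f,0,m['cx']],[0,f,m['cy']],[0,0,1]])
    return cv2.projectPoints(np.array(P,float).reshape(-1,1,3),np.array(m['rvec'],float),np.array(m['tvec'],float),K,None)[0].reshape(-1,2)
H=dict(round_top=60,square_top=70,long_top=65)
E
python3 - <<'E'
from h import *
ims=[]
for c in ['scene','side']:
    im=camera(c); ims.append(im)
    for n,z in H.items():
        for r in mark_of(c,n)[:3]: print(c,n,np.round(r['conf'],2),(np.array(r['point'])*[512,384]).round(),onz(c,r['point'],z))
    cv2.imwrite(f'pics/{c}0.png',cv2.resize(im[...,::-1],(800,600)))
print(sense()['eef_pos'],sense()['eef_rot'],sense()['t'])
E
```

```text
scene round_top 0.58 [353. 243.] [533.9 343.1  60. ]
scene round_top 0.47 [320. 199.] [490.9 212.3  60. ]
scene square_top 0.68 [122. 144.] [ 732.2 -301.1   70. ]
scene long_top 0.85 [237. 182.] [602.1  21.9  65. ]
scene long_top 0.61 [276. 274.] [720.3 261.4  65. ]
side round_top 0.64 [195. 173.] [490.4 213.2  60. ]
side square_top 0.63 [271. 278.] [ 542.6 -214.4   70. ]
side long_top 0.57 [251. 204.] [591.9  21.1  65. ]
[6.99964562e+02 5.31544068e-03 2.92144173e+02] [-5.90715431e-05  7.07080687e-01  7.07132870e-01 -6.35609028e-05] 0.4
```

View pics/scene0.png

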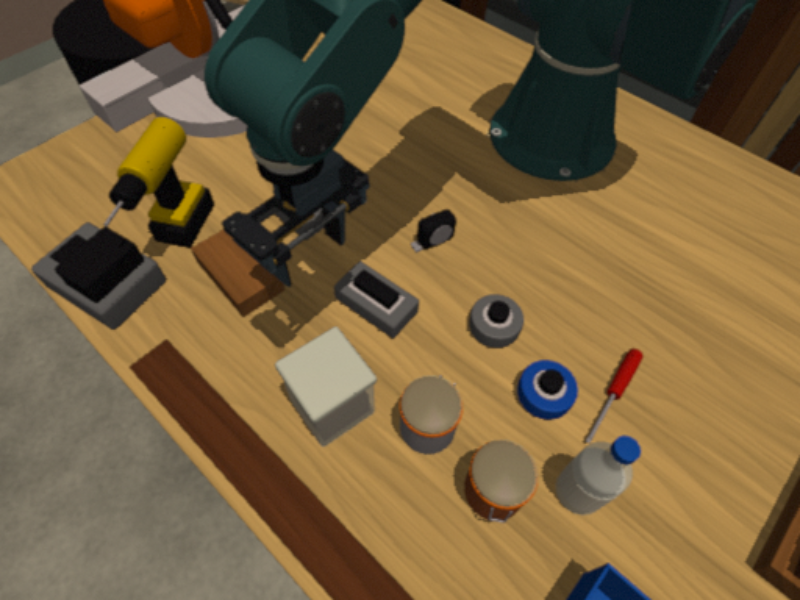

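View pics/side0.png

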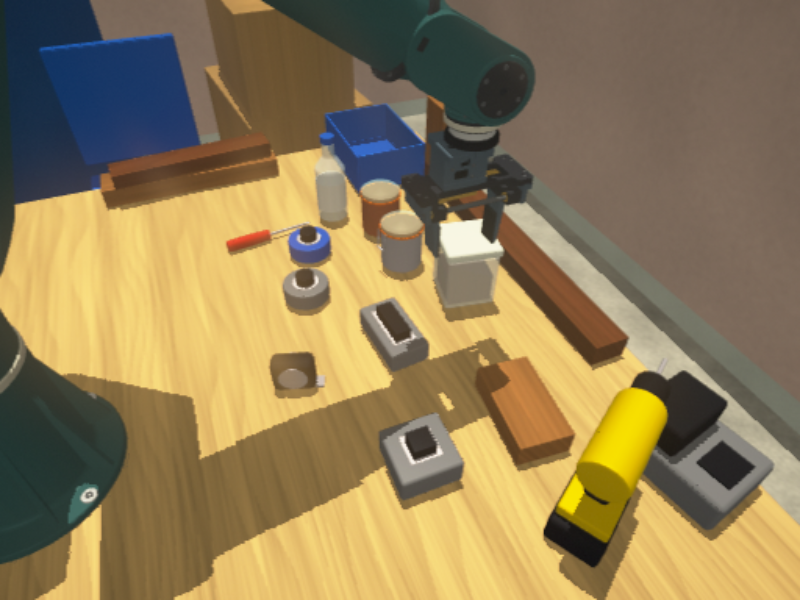

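The scene view shows the grey round box at about (497,318) in the 800x600 picture and the blue decoy at (548,388). The long box is at (377,297), and the arm hides the square box. The side view shows the square box at (421,445). The scene camera's square_top hit is the charger-like box at the far left, so I reject it. Estimates: round (490,213), square (543,-214), long (597,21). Next I close the gripper and move over the round box.

Request:
step_arm([
  {"x":26,"y":-26,"grip":0},
  {"x":26,"y":-26,"grip":0},
  {"x":26,"y":-26,"grip":0},
  {"x":26,"y":-26,"grip":0},
])

```text
schema error: expected keys x, y, z, ax, ay, az, grip
```

```bash
cat > look.py <<'E'
from h import *
import sys
s=sense(); print(np.round(s['t'],2),np.round(s['eef_pos'],1),np.round(s['eef_rot'],3),np.round(s['wrist_force'],1),s['opening'])
for c in sys.argv[2].split(','):
    im=camera(c)
    for n in sys.argv[3:]:
        z=H[n]
        for r in mark_of(c,n)[:3]: print(c,n,np.round(r['conf'],2),(np.array(r['point'])*[512,384]).round(),onz(c,r['point'],z))
    cv2.imwrite(f'pics/{sys.argv[1]}_{c}.png',cv2.resize(im[...,::-1],(768,576)))
E
python3 look.py a wrist,scene,side round_top square_top long_top
```

```text
0.4 [700.    0.  292.1] [-0.     0.707  0.707 -0.   ] [-0.6 -0.6  0.6] 0.9996289379870258
wrist long_top 0.85 [159. 150.] [594.8  30.6  65. ]
scene round_top 0.75 [351. 241.] [533.4 338.3  60. ]
scene round_top 0.58 [318. 205.] [506.8 219.4  60. ]
scene long_top 0.63 [239. 183.] [598.8  27.9  65. ]
side round_top 0.63 [192. 177.] [476.8 197.2  60. ]
side round_top 0.39 [196. 144.] [533.  358.2  60. ]
side square_top 0.57 [269. 277.] [ 539.2 -209.6   70. ]
side long_top 0.58 [252. 203.] [596.7  25.3  65. ]
```

View pics/a_wrist.png

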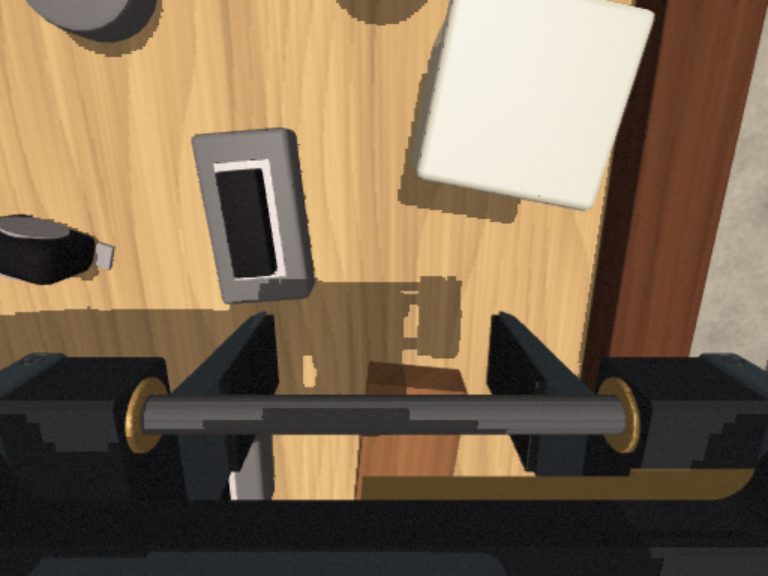

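All seven keys are needed in every row. The wrist view (right = +x, up = +y) shows the long button at about (247,222), the canister at (535,100) and the tape measure at left. Now I move to the round box.

Request:
step_arm([
  {"x":24,"y":-28,"z":0,"ax":0,"ay":0,"az":0,"grip":0},
  {"x":24,"y":-28,"z":0,"ax":0,"ay":0,"az":0,"grip":0},
  {"x":24,"y":-28,"z":0,"ax":0,"ay":0,"az":0,"grip":0},
  {"x":24,"y":-28,"z":0,"ax":0,"ay":0,"az":0,"grip":0},
  {"x":24,"y":-28,"z":0,"ax":0,"ay":0,"az":0,"grip":0},
])

```text
t: 1.42
eef_pos: [558.6, 120.8, 292.2]
eef_rot: [0.0, 0.707, 0.707, 0.0]
wrist_force: [0.9, -0.1, -0.3]
opening: 0.663
```

Request:
step_arm([
  {"x":4,"y":-28,"z":0,"ax":0,"ay":0,"az":0,"grip":0},
  {"x":4,"y":-28,"z":0,"ax":0,"ay":0,"az":0,"grip":0},
  {"x":0,"y":0,"z":0,"ax":0,"ay":0,"az":0,"grip":0},
  {"x":0,"y":0,"z":0,"ax":0,"ay":0,"az":0,"grip":0},
])

```text
t: 1.75
eef_pos: [503.3, 128.3, 292.6]
eef_rot: [0.0, 0.707, 0.707, 0.0]
wrist_force: [0.7, -0.2, -0.1]
opening: 0.373
```

```bash
python3 look.py b wrist,scene,side round_top square_top long_top
```

```text
1.75 [503.3 128.3 292.6] [0.    0.707 0.707 0.   ] [ 0.7 -0.2 -0.1] 0.37341175174863667
wrist round_top 0.88 [240. 101.] [490.2 210.7  60. ]
scene round_top 0.66 [353. 244.] [537.6 346.   60. ]
scene round_top 0.32 [154. 177.] [ 740.4 -150.4   60. ]
scene square_top 0.58 [197. 123.] [ 535.3 -208.8   70. ]
scene long_top 0.89 [238. 184.] [603.3  29.3  65. ]
side round_top 0.61 [196. 144.] [532.4 357.3  60. ]
side round_top 0.61 [246. 147.] [681.3 277.6  60. ]
side round_top 0.57 [192. 176.] [476.2 201.8  60. ]
side square_top 0.7 [251. 220.] [568.5 -35.2  70. ]
side square_top 0.67 [268. 278.] [ 537.2 -211.9   70. ]
side square_top 0.59 [251. 203.] [592.6  19.8  70. ]
side long_top 0.87 [252. 204.] [593.8  20.6  65. ]
side long_top 0.53 [270. 277.] [ 542.9 -207.5   65. ]
```

View pics/b_wrist.png

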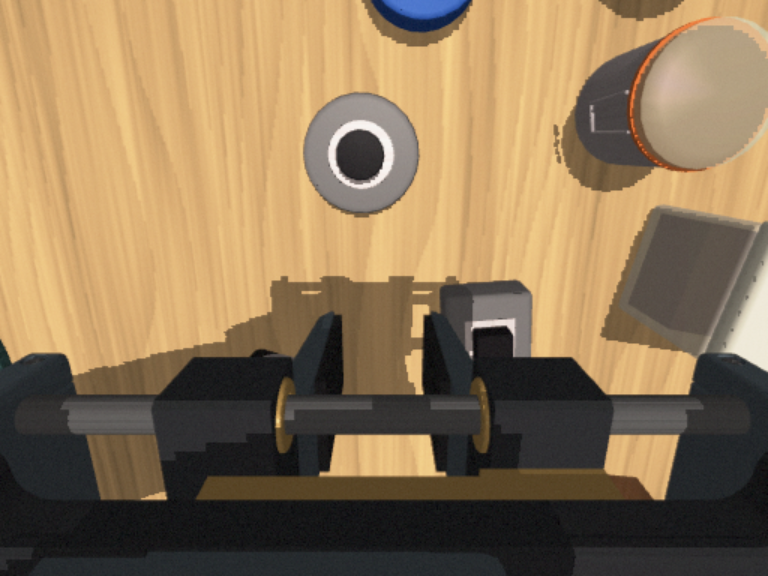

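The round box's button shows at (360,154), which agrees with the network: (490,210). I move over it and descend to a hover.

Request:
step_arm([
  {"x":41,"y":-7,"z":0,"ax":0,"ay":0,"az":0,"grip":0},
  {"x":40.7,"y":-6.3,"z":0,"ax":0,"ay":0,"az":0,"grip":0},
  {"x":0,"y":0,"z":40,"ax":0,"ay":0,"az":0,"grip":0},
  {"x":0,"y":0,"z":40,"ax":0,"ay":0,"az":0,"grip":0},
  {"x":0,"y":0,"z":40,"ax":0,"ay":0,"az":0,"grip":0},
])

```text
t: 2.77
eef_pos: [490.8, 210.6, 171.4]
eef_rot: [0.0, 0.707, 0.708, 0.001]
wrist_force: [1.1, 0.9, -0.8]
opening: 0.005
```

Request:
step_arm([
  {"x":0,"y":0,"z":20,"ax":0,"ay":0,"az":0,"grip":0},
  {"x":0,"y":0,"z":0,"ax":0,"ay":0,"az":0,"grip":0},
  {"x":0,"y":0,"z":0,"ax":0,"ay":0,"az":0,"grip":0},
])

```text
t: 3.02
eef_pos: [490.5, 209.6, 151.9]
eef_rot: [-0.0, 0.707, 0.707, -0.001]
wrist_force: [-0.3, -0.4, 0.1]
opening: 0.003
```

```bash
python3 look.py c side,wrist round_top; python3 - <<'E'
import cv2
a=cv2.imread('pics/c_wrist.png');b=cv2.imread('pics/c_side.png')[150:350,180:480]
b=cv2.resize(b,(600,400));a=cv2.resize(a,(200,150))
import numpy as np
o=np.zeros((400,800,3),np.uint8);o[:,:600]=b;o[:150,600:]=a
cv2.imwrite('pics/c.png',o)
E
```

```text
3.02 [490.5 209.6 151.9] [-0.     0.707  0.707 -0.001] [-0.3 -0.4  0.1] 0.0025810436024689062
wrist round_top 0.86 [248. 226.] [488.1 209.3  60. ]
wrist round_top 0.59 [328.   3.] [533.9 346.1  60. ]
```

View pics/c.png

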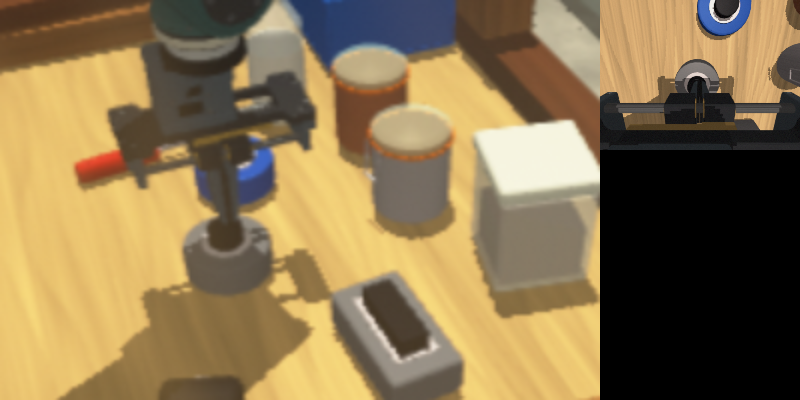

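The closed fingers are right over the round button, and nothing else is near. I press in small steps and watch the force.

Request:
step_arm([
  {"x":0,"y":0,"z":8,"ax":0,"ay":0,"az":0,"grip":0},
  {"x":0,"y":0,"z":5,"ax":0,"ay":0,"az":0,"grip":0},
  {"x":0,"y":0,"z":3,"ax":0,"ay":0,"az":0,"grip":0},
  {"x":0,"y":0,"z":0,"ax":0,"ay":0,"az":0,"grip":0},
])

```text
t: 3.55
eef_pos: [490.7, 209.7, 135.7]
eef_rot: [-0.0, 0.707, 0.707, -0.0]
wrist_force: [0.3, 0.1, 2.5]
opening: 0.008
```

Request:
step_arm([
  {"x":0,"y":0,"z":2,"ax":0,"ay":0,"az":0,"grip":0},
  {"x":0,"y":0,"z":2,"ax":0,"ay":0,"az":0,"grip":0},
  {"x":0,"y":0,"z":2,"ax":0,"ay":0,"az":0,"grip":0},
  {"x":0,"y":0,"z":0,"ax":0,"ay":0,"az":0,"grip":0},
])

```text
t: 3.88
eef_pos: [490.7, 209.7, 130.0]
eef_rot: [0.0, 0.707, 0.707, 0.0]
wrist_force: [0.7, -0.6, 2.0]
opening: 0.007
```

Request:
step_arm([
  {"x":0,"y":0,"z":2,"ax":0,"ay":0,"az":0,"grip":0},
  {"x":0,"y":0,"z":1,"ax":0,"ay":0,"az":0,"grip":0},
  {"x":0,"y":0,"z":1,"ax":0,"ay":0,"az":0,"grip":0},
  {"x":0,"y":0,"z":0,"ax":0,"ay":0,"az":0,"grip":0},
])

```text
t: 4.22
eef_pos: [490.8, 209.7, 126.2]
eef_rot: [0.0, 0.707, 0.707, 0.0]
wrist_force: [0.2, -0.4, 5.1]
opening: 0.007
```

Request:
step_arm([
  {"x":0,"y":0,"z":1,"ax":0,"ay":0,"az":0,"grip":0},
  {"x":0,"y":0,"z":1,"ax":0,"ay":0,"az":0,"grip":0},
  {"x":0,"y":0,"z":0,"ax":0,"ay":0,"az":0,"grip":0},
  {"x":0,"y":0,"z":0,"ax":0,"ay":0,"az":0,"grip":0},
])

```text
t: 4.55
eef_pos: [490.8, 209.7, 124.4]
eef_rot: [0.0, 0.707, 0.707, 0.0]
wrist_force: [-0.9, -0.6, 7.1]
opening: 0.005
```

The force rises at the cap's stiffness of 1.2 N/mm, so the button has bottomed at about 7 N. I retreat and go to look at the square box.

Request:
step_arm([
  {"x":0,"y":0,"z":-8,"ax":0,"ay":0,"az":0,"grip":0},
  {"x":0,"y":0,"z":-30,"ax":0,"ay":0,"az":0,"grip":0},
  {"x":0,"y":0,"z":-40,"ax":0,"ay":0,"az":0,"grip":0},
  {"x":0,"y":0,"z":-40,"ax":0,"ay":0,"az":0,"grip":0},
  {"x":0,"y":0,"z":-40,"ax":0,"ay":0,"az":0,"grip":0},
])

```text
t: 4.97
eef_pos: [490.1, 209.5, 284.2]
eef_rot: [-0.0, 0.707, 0.707, -0.0]
wrist_force: [0.7, 0.8, 0.6]
opening: 0.005
```

Request:
step_arm([
  {"x":-40,"y":5,"z":0,"ax":0,"ay":0,"az":0,"grip":0},
  {"x":-40,"y":5,"z":0,"ax":0,"ay":0,"az":0,"grip":0},
  {"x":-40,"y":5,"z":0,"ax":0,"ay":0,"az":0,"grip":0},
  {"x":-40,"y":5,"z":0,"ax":0,"ay":0,"az":0,"grip":0},
  {"x":-40,"y":5,"z":0,"ax":0,"ay":0,"az":0,"grip":0},
])

```text
t: 5.38
eef_pos: [515.3, 7.9, 282.8]
eef_rot: [0.0, 0.707, 0.707, 0.0]
wrist_force: [0.6, 0.4, 0.5]
opening: 0.001
```

Request:
step_arm([
  {"x":-40,"y":5,"z":0,"ax":0,"ay":0,"az":0,"grip":0},
  {"x":-40,"y":5,"z":0,"ax":0,"ay":0,"az":0,"grip":0},
  {"x":-40,"y":5,"z":0,"ax":0,"ay":0,"az":0,"grip":0},
  {"x":-40,"y":5,"z":0,"ax":0,"ay":0,"az":0,"grip":0},
  {"x":-40,"y":5,"z":0,"ax":0,"ay":0,"az":0,"grip":0},
])

```text
t: 5.8
eef_pos: [540.3, -192.3, 282.6]
eef_rot: [0.0, 0.707, 0.707, 0.0]
wrist_force: [1.0, 1.0, 0.7]
opening: 0.006
```

Request:
step_arm([
  {"x":-40,"y":0,"z":0,"ax":0,"ay":0,"az":0,"grip":0},
  {"x":-40,"y":0,"z":0,"ax":0,"ay":0,"az":0,"grip":0},
  {"x":-15,"y":0,"z":0,"ax":0,"ay":0,"az":0,"grip":0},
  {"x":0,"y":0,"z":0,"ax":0,"ay":0,"az":0,"grip":0},
  {"x":0,"y":0,"z":0,"ax":0,"ay":0,"az":0,"grip":0},
])

```text
t: 6.22
eef_pos: [540.3, -285.5, 282.1]
eef_rot: [-0.0, 0.708, 0.707, 0.0]
wrist_force: [-0.9, -0.1, 0.1]
opening: 0.004
```

```bash
python3 look.py d wrist,scene,side round_top square_top; python3 - <<'E'
import cv2,numpy as np
w=cv2.imread('pics/d_wrist.png');s=cv2.imread('pics/d_scene.png')
w=cv2.resize(w,(512,384)); s=cv2.resize(s[250:430,420:580],None,fx=1.75,fy=1.75)
o=np.zeros((384,800,3),np.uint8);o[:,:512]=w;o[:s.shape[0],512:512+s.shape[1]]=s
cv2.imwrite('pics/d.png',o)
E
```

```text
6.22 [ 540.3 -285.5  282.1] [-0.     0.708  0.707  0.   ] [-0.9 -0.1  0.1] 0.003915562271092044
wrist square_top 0.81 [255. 114.] [ 541.4 -213.1   70. ]
scene round_top 0.58 [321. 199.] [487.8 213.9  60. ]
scene round_top 0.48 [355. 246.] [537.2 351.2  60. ]
scene square_top 0.64 [193. 121.] [ 536.4 -223.1   70. ]
side round_top 0.55 [197. 146.] [532.1 345.2  60. ]
side round_top 0.4 [193. 176.] [479.8 203.4  60. ]
side square_top 0.54 [271. 281.] [ 539.3 -220.5   70. ]
side square_top 0.19 [333. 268.] [ 683.7 -244.    70. ]
```

View pics/d.png

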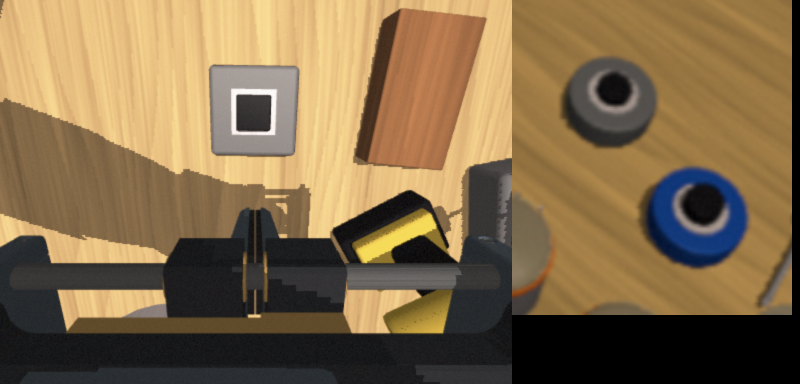

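The inset shows the round button sitting visibly lower than the blue one. In the wrist view the square button is at (254,112), so it lies at (541,-212). I move over it and hover.

Request:
step_arm([
  {"x":37,"y":0.7,"z":0,"ax":0,"ay":0,"az":0,"grip":0},
  {"x":36.5,"y":0,"z":0,"ax":0,"ay":0,"az":0,"grip":0},
  {"x":0,"y":0,"z":40,"ax":0,"ay":0,"az":0,"grip":0},
  {"x":0,"y":0,"z":40,"ax":0,"ay":0,"az":0,"grip":0},
  {"x":0,"y":0,"z":30,"ax":0,"ay":0,"az":0,"grip":0},
])

```text
t: 7.08
eef_pos: [541.0, -210.7, 170.4]
eef_rot: [-0.0, 0.707, 0.708, -0.0]
wrist_force: [-0.2, -0.0, -1.2]
opening: 0.003
```

Request:
step_arm([
  {"x":0,"y":0,"z":10,"ax":0,"ay":0,"az":0,"grip":0},
  {"x":0,"y":0,"z":0,"ax":0,"ay":0,"az":0,"grip":0},
  {"x":0,"y":0,"z":0,"ax":0,"ay":0,"az":0,"grip":0},
])

```text
t: 7.33
eef_pos: [541.9, -212.0, 163.1]
eef_rot: [0.0, 0.707, 0.707, 0.0]
wrist_force: [0.3, -1.7, 1.1]
opening: 0.003
```

```bash
python3 look.py e side,wrist square_top; python3 - <<'E'
import cv2,numpy as np
w=cv2.imread('pics/e_wrist.png');s=cv2.imread('pics/e_side.png')
w=cv2.resize(w,(384,288)); s=cv2.resize(s[290:490,300:500],(400,400))
o=np.zeros((400,784,3),np.uint8);o[:288,:384]=w;o[:,384:]=s
cv2.imwrite('pics/e.png',o)
E
```

```text
7.33 [ 541.9 -212.   163.1] [0.    0.707 0.707 0.   ] [ 0.3 -1.7  1.1] 0.002822436137189901
side square_top 0.72 [271. 281.] [ 540.1 -220.    70. ]
wrist square_top 0.63 [251. 226.] [ 540.5 -213.2   70. ]
```

View pics/e.png

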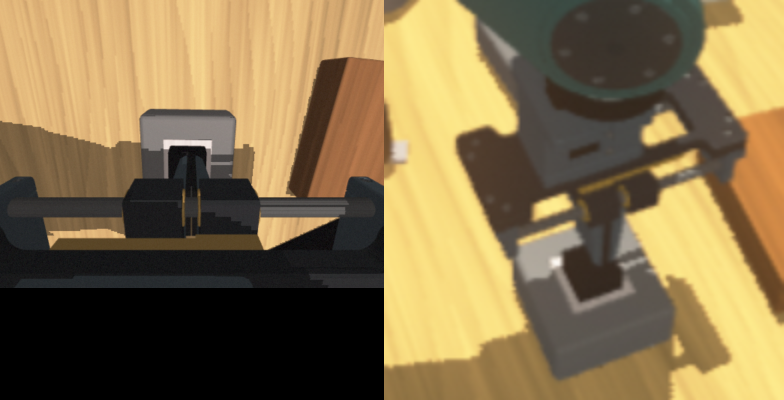

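The fingers are centred over the square button. Pressing now.

Request:
step_arm([
  {"x":0,"y":0,"z":8,"ax":0,"ay":0,"az":0,"grip":0},
  {"x":0,"y":0,"z":6,"ax":0,"ay":0,"az":0,"grip":0},
  {"x":0,"y":0,"z":3,"ax":0,"ay":0,"az":0,"grip":0},
  {"x":0,"y":0,"z":3,"ax":0,"ay":0,"az":0,"grip":0},
  {"x":0,"y":0,"z":0,"ax":0,"ay":0,"az":0,"grip":0},
])

```text
t: 7.95
eef_pos: [541.4, -211.8, 141.7]
eef_rot: [-0.0, 0.707, 0.707, -0.0]
wrist_force: [-0.2, 0.0, 2.8]
opening: 0.009
```

Request:
step_arm([
  {"x":0,"y":0,"z":2,"ax":0,"ay":0,"az":0,"grip":0},
  {"x":0,"y":0,"z":2,"ax":0,"ay":0,"az":0,"grip":0},
  {"x":0,"y":0,"z":2,"ax":0,"ay":0,"az":0,"grip":0},
  {"x":0,"y":0,"z":0,"ax":0,"ay":0,"az":0,"grip":0},
])

```text
t: 8.28
eef_pos: [541.4, -211.8, 136.0]
eef_rot: [-0.0, 0.707, 0.707, -0.0]
wrist_force: [-0.3, -0.3, 5.8]
opening: 0.007
```

Request:
step_arm([
  {"x":0,"y":0,"z":1,"ax":0,"ay":0,"az":0,"grip":0},
  {"x":0,"y":0,"z":1,"ax":0,"ay":0,"az":0,"grip":0},
  {"x":0,"y":0,"z":0,"ax":0,"ay":0,"az":0,"grip":0},
  {"x":0,"y":0,"z":0,"ax":0,"ay":0,"az":0,"grip":0},
])

```text
t: 8.62
eef_pos: [541.4, -211.8, 134.4]
eef_rot: [-0.0, 0.707, 0.707, -0.0]
wrist_force: [-2.1, 0.5, 7.5]
opening: 0.002
```

The square button has bottomed too: 7.5 N at a depth of 13.6 mm. I retreat and go to view the long box.

Request:
step_arm([
  {"x":0,"y":0,"z":-8,"ax":0,"ay":0,"az":0,"grip":0},
  {"x":0,"y":0,"z":-30,"ax":0,"ay":0,"az":0,"grip":0},
  {"x":0,"y":0,"z":-40,"ax":0,"ay":0,"az":0,"grip":0},
  {"x":0,"y":0,"z":-40,"ax":0,"ay":0,"az":0,"grip":0},
  {"x":0,"y":0,"z":-35,"ax":0,"ay":0,"az":0,"grip":0},
])

```text
t: 9.03
eef_pos: [541.2, -211.7, 289.9]
eef_rot: [0.0, 0.707, 0.707, 0.0]
wrist_force: [0.0, 0.6, 0.4]
opening: 0.004
```

Request:
step_arm([
  {"x":35,"y":13,"z":0,"ax":0,"ay":0,"az":0,"grip":0},
  {"x":35,"y":13,"z":0,"ax":0,"ay":0,"az":0,"grip":0},
  {"x":35,"y":13,"z":0,"ax":0,"ay":0,"az":0,"grip":0},
  {"x":35,"y":13,"z":0,"ax":0,"ay":0,"az":0,"grip":0},
  {"x":0,"y":0,"z":0,"ax":0,"ay":0,"az":0,"grip":0},
])

```text
t: 9.45
eef_pos: [594.7, -67.3, 287.8]
eef_rot: [0.0, 0.706, 0.708, 0.001]
wrist_force: [1.0, 0.2, 0.8]
opening: 0.004
```

```bash
python3 look.py f wrist,scene,side long_top; python3 - <<'E'
import cv2,numpy as np
w=cv2.imread('pics/f_wrist.png');s=cv2.imread('pics/f_side.png')
w=cv2.resize(w,(512,384)); s=cv2.resize(s[370:490,340:460],(280,280))
o=np.zeros((384,792,3),np.uint8);o[:,:512]=w;o[:280,512:]=s
cv2.imwrite('pics/f.png',o)
E
```

```text
9.45 [594.7 -67.3 287.8] [0.    0.706 0.708 0.001] [1.  0.2 0.8] 0.0037728913113051128
wrist long_top 0.75 [255.  86.] [594.2  27.   65. ]
scene long_top 0.81 [236. 184.] [609.2  25.3  65. ]
scene long_top 0.55 [315. 209.] [525.2 221.8  65. ]
side long_top 0.6 [248. 203.] [587.3  29.5  65. ]
side long_top 0.26 [270. 281.] [ 539.6 -216.6   65. ]
```

View pics/f.png

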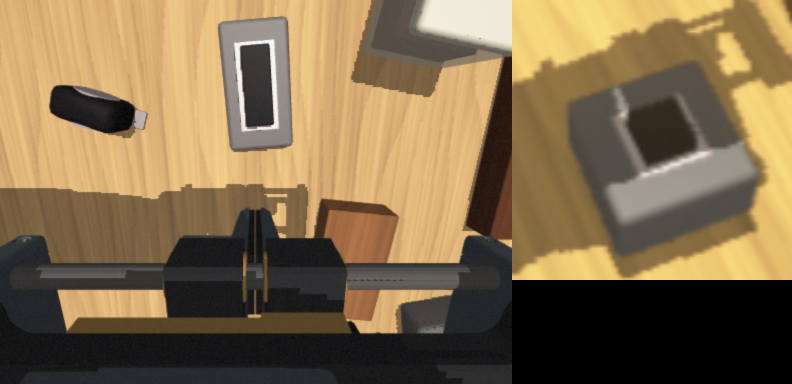

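The square button looks low now. The long button is at (256,85), which gives (595,27). The gripper's body would be about level with the canister's lid (133 mm), so I check that clearance.

```bash
python3 - <<'E'
import numpy as np, cv2
from h import *
import h
# first wrist picture: TCP (700,0,292.1), same orientation; shift present camera model
m=camera_model('wrist'); p=np.array(sense()['eef_pos'])
d=np.array([700,0,292.1])-p
for px in [(418,178),(588,208),(653,10),(455,-5)]:
    o,r=ray('wrist',[px[0]/768,px[1]/576]); o=o+d
    print(px,(o+r*(133-o[2])/r[2]).round())
print(sense()['eef_pos'],onz('wrist',[256.5/512,85/384],65))
E
```

```text
(418, 178) [721.  69. 133.]
(588, 208) [819.  52. 133.]
(653, 10) [839. 152. 133.]
(455, -5) [738. 159. 133.]
[593.07112103 -72.75521918 287.29224121] [595.6  26.   65. ]
```

The canister starts at x≈718 and the gripper body reaches only 684, so it is clear. I move over the long bar.

Request:
step_arm([
  {"x":33,"y":1,"z":0,"ax":0,"ay":0,"az":0,"grip":0},
  {"x":33,"y":1,"z":0,"ax":0,"ay":0,"az":0,"grip":0},
  {"x":33,"y":0,"z":0,"ax":0,"ay":0,"az":0,"grip":0},
  {"x":0,"y":0,"z":40,"ax":0,"ay":0,"az":0,"grip":0},
  {"x":0,"y":0,"z":40,"ax":0,"ay":0,"az":0,"grip":0},
])

```text
t: 10.17
eef_pos: [596.7, 27.7, 208.5]
eef_rot: [0.002, 0.707, 0.707, 0.002]
wrist_force: [1.8, -1.4, -1.0]
opening: 0.007
```

Request:
step_arm([
  {"x":0,"y":0,"z":35,"ax":0,"ay":0,"az":0,"grip":0},
  {"x":0,"y":0,"z":13,"ax":0,"ay":0,"az":0,"grip":0},
  {"x":0,"y":0,"z":0,"ax":0,"ay":0,"az":0,"grip":0},
  {"x":0,"y":0,"z":0,"ax":0,"ay":0,"az":0,"grip":0},
])

```text
t: 10.5
eef_pos: [595.8, 26.6, 159.9]
eef_rot: [-0.0, 0.707, 0.707, -0.0]
wrist_force: [0.0, 0.7, 0.4]
opening: 0.005
```

```bash
python3 look.py g side,wrist long_top; python3 - <<'E'
import cv2,numpy as np
w=cv2.imread('pics/g_wrist.png');s=cv2.imread('pics/g_side.png')
w=cv2.resize(w,(384,288)); s=cv2.resize(s[200:400,290:490],(400,400))
o=np.zeros((400,784,3),np.uint8);o[:288,:384]=w;o[:,384:]=s
cv2.imwrite('pics/g.png',o)
E
```

```text
10.5 [595.8  26.6 159.9] [-0.     0.707  0.707 -0.   ] [0.  0.7 0.4] 0.004602945557052645
side long_top 0.81 [250. 205.] [589.4  20.3  65. ]
wrist long_top 0.55 [253. 218.] [596.1  31.8  65. ]
```

View pics/g.png

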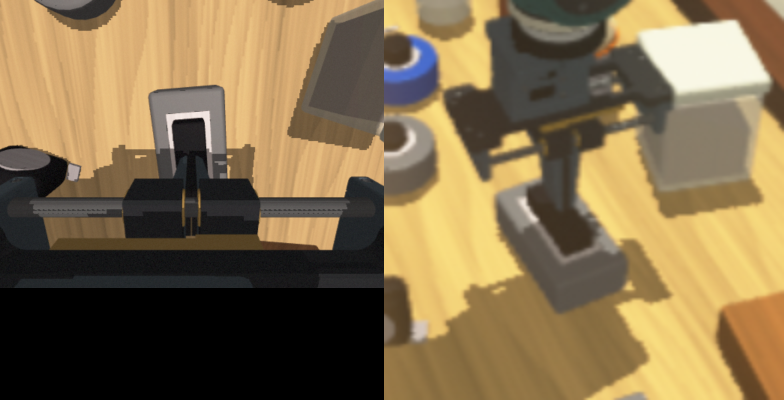

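The fingers are over the middle of the bar and clear of the canister. Pressing now.

Request:
step_arm([
  {"x":0,"y":0,"z":10,"ax":0,"ay":0,"az":0,"grip":0},
  {"x":0,"y":0,"z":6,"ax":0,"ay":0,"az":0,"grip":0},
  {"x":0,"y":0,"z":3,"ax":0,"ay":0,"az":0,"grip":0},
  {"x":0,"y":0,"z":3,"ax":0,"ay":0,"az":0,"grip":0},
  {"x":0,"y":0,"z":0,"ax":0,"ay":0,"az":0,"grip":0},
])

```text
t: 11.12
eef_pos: [595.4, 27.2, 136.7]
eef_rot: [-0.0, 0.707, 0.707, -0.0]
wrist_force: [0.1, -0.3, 2.5]
opening: 0.004
```

Request:
step_arm([
  {"x":0,"y":0,"z":2,"ax":0,"ay":0,"az":0,"grip":0},
  {"x":0,"y":0,"z":2,"ax":0,"ay":0,"az":0,"grip":0},
  {"x":0,"y":0,"z":2,"ax":0,"ay":0,"az":0,"grip":0},
  {"x":0,"y":0,"z":0,"ax":0,"ay":0,"az":0,"grip":0},
])

```text
t: 11.45
eef_pos: [595.4, 27.2, 131.0]
eef_rot: [-0.0, 0.707, 0.707, -0.0]
wrist_force: [-1.8, -0.5, 5.1]
opening: 0.003
```

Request:
step_arm([
  {"x":0,"y":0,"z":1,"ax":0,"ay":0,"az":0,"grip":0},
  {"x":0,"y":0,"z":1,"ax":0,"ay":0,"az":0,"grip":0},
  {"x":0,"y":0,"z":0,"ax":0,"ay":0,"az":0,"grip":0},
  {"x":0,"y":0,"z":0,"ax":0,"ay":0,"az":0,"grip":0},
])

```text
t: 11.78
eef_pos: [595.4, 27.2, 129.4]
eef_rot: [-0.0, 0.707, 0.707, -0.0]
wrist_force: [-3.0, -0.1, 7.5]
opening: 0.002
```

It bottomed the same way: 7.5 N at 13.6 mm. I retreat and step aside so the boxes can be checked.

Request:
step_arm([
  {"x":0,"y":0,"z":-8,"ax":0,"ay":0,"az":0,"grip":0},
  {"x":0,"y":0,"z":-30,"ax":0,"ay":0,"az":0,"grip":0},
  {"x":0,"y":0,"z":-40,"ax":0,"ay":0,"az":0,"grip":0},
  {"x":0,"y":0,"z":-40,"ax":0,"ay":0,"az":0,"grip":0},
  {"x":0,"y":0,"z":-40,"ax":0,"ay":0,"az":0,"grip":0},
])

```text
t: 12.2
eef_pos: [594.8, 27.2, 289.2]
eef_rot: [-0.0, 0.707, 0.707, -0.0]
wrist_force: [1.5, -0.0, -0.1]
opening: 0.007
```

Request:
step_arm([
  {"x":-25,"y":0,"z":-20,"ax":0,"ay":0,"az":0,"grip":0},
  {"x":-35,"y":0,"z":0,"ax":0,"ay":0,"az":0,"grip":0},
  {"x":-35,"y":0,"z":0,"ax":0,"ay":0,"az":0,"grip":0},
  {"x":0,"y":0,"z":0,"ax":0,"ay":0,"az":0,"grip":0},
  {"x":0,"y":0,"z":0,"ax":0,"ay":0,"az":0,"grip":0},
])

```text
t: 12.62
eef_pos: [595.1, -69.1, 307.6]
eef_rot: [0.0, 0.708, 0.706, 0.0]
wrist_force: [-0.2, 0.3, 0.8]
opening: 0.004
```

```bash
python3 look.py k side,scene; python3 - <<'E'
import cv2,numpy as np
a=cv2.resize(cv2.imread('pics/side0.png'),(768,576));b=cv2.imread('pics/k_side.png')
f=lambda i:cv2.resize(i[200:490,240:450],(400,552))
cv2.imwrite('pics/k.png',np.hstack([f(a),f(b)]))
E
```

```text
12.62 [595.1 -69.1 307.6] [0.    0.708 0.706 0.   ] [-0.2  0.3  0.8] 0.0038591089426267045
```

View pics/k.png

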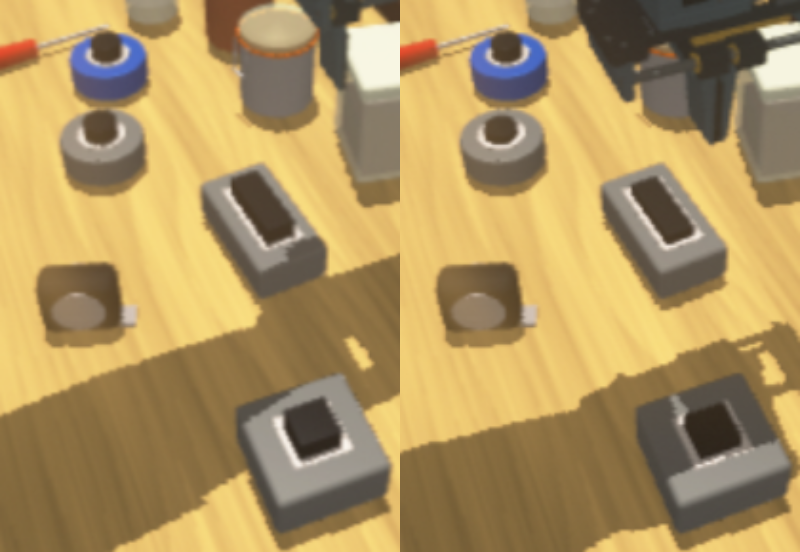

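In the before/after pair all three buttons are clearly lower. The boxes and bystanders in view have not moved, the blue decoy is still out, and the hand is clear.

```bash
python3 -c "
from bench import *
print(job_done())"
```

```text
the job is handed in; nothing more can be done
None
```

I pressed the three buttons in the order asked (round, then square, then the long bar), using the closed fingertips from straight above, and handed the job in at about 12.7 s.

- **Presses:** each push went about 13.6 mm deep. The highest force I read was about 7.1 to 7.5 N. In the last millimetres it rose at roughly the soft cap's stiffness, which means the button was already against its stop.
- **Last check:** a before/after side view shows all three buttons lower. The three boxes and the bystanders in that view have not moved, and the blue look-alike is untouched. It does not show everything on the bench; the drill, bottle and offcut fall outside it. The hand finished clear at about 308 mm height with no contact force.
- **Disagreements:** the networks sometimes reported the blue look-alike as the round box. At the start they also took the charger for the square box. I rejected both against the pictures and used the wrist-camera positions, which fitted what I saw.

One early move call was refused for missing keys, and the arm did not move.

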